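# Reset a tripped heating plate

## Robot

A 6-joint arm with a two-finger parallel gripper is mounted at the origin on the work surface. World frame = base frame: x ahead of the robot, y to its left, z up, the work surface at z = 0. Lengths are in m, angles in degrees, forces in N, time in s.
With the tool pointing down it reaches from about 0.25 to 0.775 m from the base axis. Payload 8.9 kg.
Tool frame: the origin (TCP) lies on the centre line of the jaws, within the pads' length; the fingertips stand r.tip_reach ahead of it and the grasp point (between the pads) lies 8 mm behind it (r.tip_reach is the distance from the TCP to the fingertips, in m); z points along the fingers, y is the direction in which the jaws open and shut (so a half turn about z gives the same grasp; the last joint's range is limited). The gripper opens to 85 mm and grips with 20 to 120 N. Pads are 22 mm wide; open, the fingers measure 114 mm over their backs; the gripper's body (76 mm by 85 mm) begins 54 mm behind the grasp point. The pads swing forward as they close: fully open they stand 13 mm farther back than shut.
Start: joints at [64.441, 16.656, -8.789, 64.555, 0, 82.019], TCP at [0.159, 0.5, 0.21] pointing down, gripper open.
Joint ranges: [-144.48, 144.48], [-52.06, 99.96], [-74.48, 78.29], [-112.23, 115.85], [-86.99, 84.42], [-180, 180]. Speed limits (degrees/s): [127.2, 127.2, 159.86, 180, 180, 180].

## Interface

Orientations are given as a 3x3 rotation matrix whose columns are the frame's x, y, z axes.
In Python, from plant import r gives the robot as it stands.
- The arm moves only by the tool jog_arm, never from a script. Its argument "increments" is a list of rows, each an object of numbers: "hand": the closure, from 0 (fully open) to 1 (shut); "x", "y", "z": the shift along the tool's x, y, z in cm; "wx", "wy", "wz": the turn, a rotation vector about the tool's x, y, z in degrees. In form: [{"hand": .., "x": .., "y": .., "z": .., "wx": .., "wy": .., "wz": ..}, ...]. A call has exactly 5 rows; each row shifts and turns the pose as measured when the row begins, along the tool's axes as they then stand; what a row does not reach is not made up. A row lasts 1/8 s, in which the tool goes at most 62.5 mm and 10.7 degrees, less where a joint would pass 70% of its speed; a pose out of reach is approached as far as the arm can. A call with a gripper value outside its range is refused whole. The fingers move at their own pace and stop on an object; the grip force is fixed at half the most. Time passes only in rows, so rows that do not move let the fingers close, or fill a call up. It gives the time, the measured TCP pose, the force and the opening at its end, in the units of the state.
- r.read_state(): the state, without advancing time (a new reading comes with each control period).
- r.camera(name): name is "side" or "top"; returns (picture, depth): 400x640x3 uint8, red, green, blue; 400x640 float32, m along the optical axis (not along the pixel's ray), 0 where there is no reading.
- r.calibration(name): a dict with "fov_y" (degrees; the focal length in pixels is half the picture's height over the tangent of half this angle, whatever the lens; pixels are square), "cx", "cy" (the principal point, pixels), "k1" (the pictures are not rectified: a ray, as slopes to the right and down, at radius r is drawn at 1 + k1 r^2 times it, then the intrinsics apply), "R" (3x3) and "t" (3): a world point X has camera coordinates R X + t. Camera axes: x right, y down, z forward; pixel columns grow to the right and rows downward; lengths in m; the calibration is good to about 2 mm. A picture is of the moment at which its call begins. calibration takes no time and is no camera call.
- r.hand_in(): hands the job in, once; it reports no verdict.
The state is a dict: "t": time; "joint_positions": joint angles; "dq": joint speeds; "joint_efforts": joint torques, N m; "eef_pos": TCP position; "tool_rot": TCP orientation; "wrist_force": force on the tool from outside, world axes, zero at the start; "moment": the same for the moment, N m; "finger_gap": finger opening in m.
Only numpy, scipy, OpenCV 4.12 (cv2) and the standard library are available. Lean on these libraries where they do the work, as an engineer would, in place of code of your own. Each camera call takes 0.05 s, during which the arm holds its last target.

## Task

The heating plate under the shallow porcelain dish has tripped. Reach a fingertip into the square well in front of that plate, press the sunken reset key fully down and keep it down for about two seconds; then let go and push that same station's slide switch, just left of its well as seen from the robot, all the way towards the plate to turn it on. Leave the other stations' keys and switches, the vessels and the things on the bench where they are, pick nothing up, and finish clear of everything.

Things in the scene. Friction and masses are not known exactly. Their poses are not given: they have to be found in the camera images.
- plate_left (a point): centre of the top face of the left (+y) heating plate: grey disc 100 mm across, its top 22 mm above the blue deck (102 mm above the bench). Axes are the bank's: x away from the bank's front edge, y to the left along the row, z up. Plates are 140 mm apart along the row
- well_left (a point): centre of the mouth of the left (+y) station's square well, level with the deck (80 mm above the bench): 46 x 46 mm opening with straight sides along the bank's x and y, 32 mm deep to its floor, thin steel trim. It lies in front of its own plate, 120 mm nearer the front edge and 30 mm to the right of the plate's centre. Axes are the bank's. The well is roomy enough for the closed tips of a gripper but nothing wider
- keytop_left (a point): centre of the top of the left (+y) station's reset key: pale round key 20 mm across, upright in the middle of its well, its top 22 mm below the deck when released; moves down with the key
- key_left (a joint): how far the left (+y) reset key is pressed down, m: 0 released, 0.006 fully down at its stop; it springs back. Takes about 1.5 N to start and 4.5 N to hold fully down
- paddle_left (a point): centre of the top of the left (+y) station's slide-switch paddle: pale block 10 mm (bank x) by 20 mm (bank y), standing 16 mm above the deck on a dark track, 64 mm to the left of its well's centre line. It stands near the front end of its track at the start (off). This point moves with it and its axes are the bank's
- switch_left (a joint): travel of the left (+y) slide switch, m, along the bank's x (away from the bank's front edge, towards the plate): 0 to 0.006 is off, 0.024 is fully on, at its stop. Rubs with about 1.5 N and stays where it is left
- plate_middle (a point): centre of the top face of the middle heating plate: grey disc 100 mm across, its top 22 mm above the blue deck (102 mm above the bench). Axes are the bank's: x away from the bank's front edge, y to the left along the row, z up. Plates are 140 mm apart along the row
- well_middle (a point): centre of the mouth of the middle station's square well, level with the deck (80 mm above the bench): 46 x 46 mm opening with straight sides along the bank's x and y, 32 mm deep to its floor, thin steel trim. It lies in front of its own plate, 120 mm nearer the front edge and 30 mm to the right of the plate's centre. Axes are the bank's. The well is roomy enough for the closed tips of a gripper but nothing wider
- keytop_middle (a point): centre of the top of the middle station's reset key: pale round key 20 mm across, upright in the middle of its well, its top 22 mm below the deck when released; moves down with the key
- key_middle (a joint): how far the middle reset key is pressed down, m: 0 released, 0.006 fully down at its stop; it springs back. Takes about 1.5 N to start and 4.5 N to hold fully down
- paddle_middle (a point): centre of the top of the middle station's slide-switch paddle: pale block 10 mm (bank x) by 20 mm (bank y), standing 16 mm above the deck on a dark track, 64 mm to the left of its well's centre line. It stands near the front end of its track at the start (off). This point moves with it and its axes are the bank's
- switch_middle (a joint): travel of the middle slide switch, m, along the bank's x (away from the bank's front edge, towards the plate): 0 to 0.006 is off, 0.024 is fully on, at its stop. Rubs with about 1.5 N and stays where it is left
- plate_right (a point): centre of the top face of the right (-y) heating plate: grey disc 100 mm across, its top 22 mm above the blue deck (102 mm above the bench). Axes are the bank's: x away from the bank's front edge, y to the left along the row, z up. Plates are 140 mm apart along the row
- well_right (a point): centre of the mouth of the right (-y) station's square well, level with the deck (80 mm above the bench): 46 x 46 mm opening with straight sides along the bank's x and y, 32 mm deep to its floor, thin steel trim. It lies in front of its own plate, 120 mm nearer the front edge and 30 mm to the right of the plate's centre. Axes are the bank's. The well is roomy enough for the closed tips of a gripper but nothing wider
- keytop_right (a point): centre of the top of the right (-y) station's reset key: pale round key 20 mm across, upright in the middle of its well, its top 22 mm below the deck when released; moves down with the key
- key_right (a joint): how far the right (-y) reset key is pressed down, m: 0 released, 0.006 fully down at its stop; it springs back. Takes about 1.5 N to start and 4.5 N to hold fully down
- paddle_right (a point): centre of the top of the right (-y) station's slide-switch paddle: pale block 10 mm (bank x) by 20 mm (bank y), standing 16 mm above the deck on a dark track, 64 mm to the left of its well's centre line. It stands near the front end of its track at the start (off). This point moves with it and its axes are the bank's
- switch_right (a joint): travel of the right (-y) slide switch, m, along the bank's x (away from the bank's front edge, towards the plate): 0 to 0.006 is off, 0.024 is fully on, at its stop. Rubs with about 1.5 N and stays where it is left
- bank: blue metal heater bank fixed to the bench, 240 mm (x) by 440 mm (y), deck 80 mm high, three stations in a row along y; its front edge, with black knobs, faces the robot, 120 mm before the origin. Origin at the centre of its underside, x away from the front edge, y to the left
- dish: shallow bowl-shaped white porcelain dish, the lowest and widest of the three vessels, 86 mm across and 28 mm high, standing loose on one of the three plates: it marks the station to work on. Origin at the centre of its underside
- beaker: tall white porcelain beaker, slightly tapered, 56 mm across the rim and 72 mm high, loose on another plate. Origin at the centre of its underside
- flask: conical glass flask, 68 mm across the foot and 84 mm high, loose on the remaining plate. Origin at the centre of its underside
- collar: black plastic ring 90 mm across and 28 mm high, lying loose on the bench to the left of the bank. Origin at the centre of its underside
- spatula: flat-bladed steel spatula with a wooden handle, about 200 mm long, lying loose on the bench to the right of the bank. Origin under the point where handle meets blade, near its middle
Not all that is in view belongs to the job. There is more than one size of the collar; the one meant has the size given above.

How it is judged:
By the outcome, as a careful person would: the job done as asked, in the order asked, and still so for the second after the job is handed in, with the robot touching nothing.
It also fails if it takes over 45 s, if anything falls off the work surface, if the arm or the gripper's body presses on something with over 40 N, if the wrist force passes 120 N, or if a joint passes its speed limit or range.

## Working session

There is one attempt and no reset: what is moved stays moved. The work goes in short steps, Python scripts to look and compute and a tool call to move; the robot and the scene stay as the last step left them, time stands still between calls to the robot, and variables do not carry over. Pictures are saved under pics/ and viewed, and the job is handed in when it is done.

Besides the shell and the picture viewer there is one more tool, called after "Emit:" by a JSON object that holds its "method" and its "body", one argument or row to a line. jog_arm: Moves the arm, as the interface text tells. Its arguments: {"type":"object","properties":{"increments":{"type":"array","items":{"type":"object","properties":{"hand":{"type":"number"},"x":{"type":"number"},"y":{"type":"number"},"z":{"type":"number"},"wx":{"type":"number"},"wy":{"type":"number"},"wz":{"type":"number"}}}}},"required":["increments"]}

```bash
ls; mkdir -p pics
python3 - <<'E'
from plant import r
import cv2,numpy as np
s=r.read_state();print(s['t'],s['eef_pos'],s['tool_rot'],s['finger_gap'],r.tip_reach,s['wrist_force'])
for n in('top','side'):
    p,d=r.camera(n);cv2.imwrite(f'pics/{n}0.png',p[:,:,::-1]);np.savez(f'pics/{n}0.npz',p=p,d=d);print(n,r.calibration(n))
E
```

```text
pics
0.0 [0.15836878 0.50007555 0.20914769] [[-9.53300702e-01  3.02022324e-01 -5.36240140e-04]
 [ 3.02022756e-01  9.53300025e-01 -1.14751364e-03]
 [ 1.64623001e-04 -1.25588228e-03 -9.99999198e-01]] 0.08525226287027256 0.011 [1.36045271 0.09042823 0.75911022]
top {'fov_y': 51.25958249396121, 'cx': 315.2149979725599, 'cy': 195.31371662961948, 'k1': -0.09713794374821604, 'R': array([[ 1.86748352e-02, -9.99821241e-01,  2.95587928e-03],
       [-9.92315317e-01, -1.88961580e-02, -1.22283468e-01],
       [ 1.22317463e-01, -6.49540675e-04, -9.92490814e-01]]), 't': array([-0.0132831 ,  0.55204936,  1.50765216])}
side {'fov_y': 57.91268020038269, 'cx': 322.28448997370606, 'cy': 199.81983138045186, 'k1': -0.07006771154589093, 'R': array([[-0.97070814, -0.23938014, -0.02056333],
       [-0.1463373 ,  0.65694449, -0.73960079],
       [ 0.19055471, -0.71492733, -0.67273161]]), 't': array([0.53575841, 0.13250442, 1.04662564])}
```

View pics/top0.png

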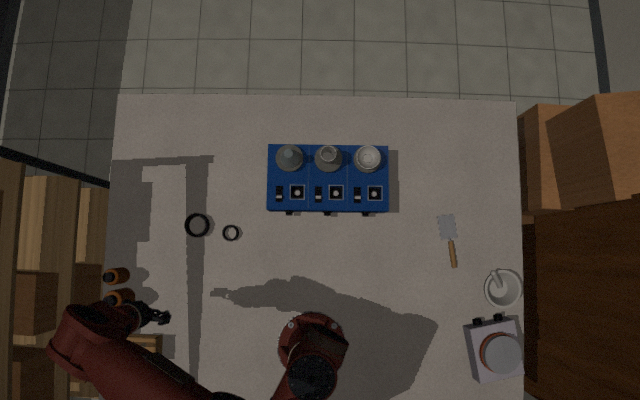

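View pics/side0.png

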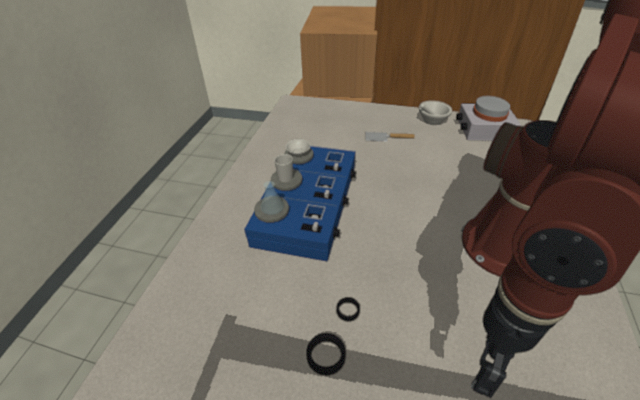

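Run:
```python
import cv2,numpy as np
a=cv2.imread('pics/top0.png')[135:220,260:400];b=cv2.imread('pics/side0.png')[130:265,240:365]
cv2.imwrite('pics/c1.png',cv2.resize(a,(784,476),interpolation=cv2.INTER_CUBIC));cv2.imwrite('pics/c2.png',cv2.resize(b,(550,594),interpolation=cv2.INTER_CUBIC))
```

```text
(no output)
```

View pics/c1.png

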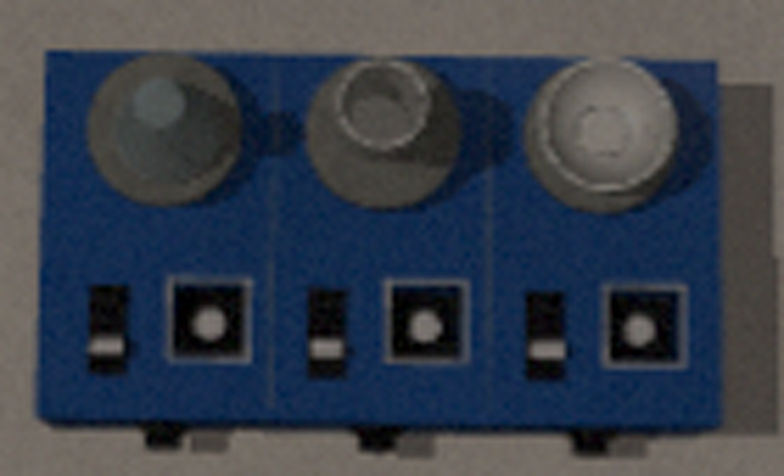

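View pics/c2.png

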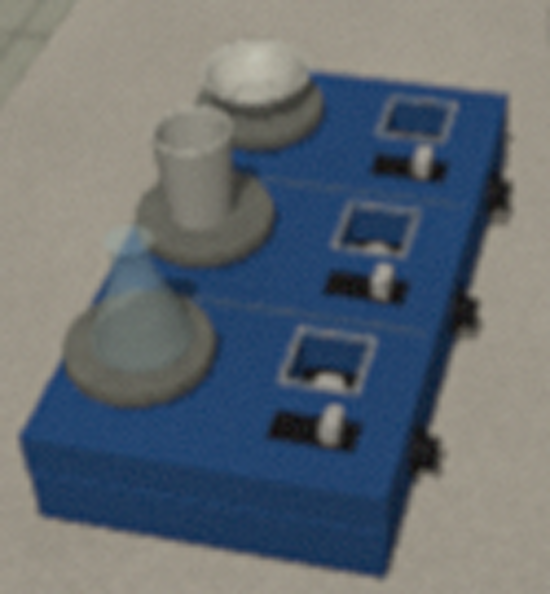

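```bash
cat > h.py <<'E'
import numpy as np,cv2
def K(c,h=400):
    f=h/2/np.tan(np.radians(c['fov_y'])/2);return f
def proj(c,X):
    X=np.atleast_2d(X);q=X@c['R'].T+c['t'];u=q[:,:2]/q[:,2:];r2=(u**2).sum(1,keepdims=True)
    return u*(1+c['k1']*r2)*K(c)+[c['cx'],c['cy']]
def ray(c,px):
    d=(np.atleast_2d(px)-[c['cx'],c['cy']])/K(c);u=d.copy()
    for _ in range(30):u=d/(1+c['k1']*(u**2).sum(1,keepdims=True))
    v=np.c_[u,np.ones(len(u))]@c['R'];o=-c['R'].T@c['t'];return o,v
def onz(c,px,z):
    o,v=ray(c,px);return o+v*((z-o[2])/v[:,2])[:,None]
# bank frame features
def bank(pose,P):
    x,y,a=pose;c,s=np.cos(a),np.sin(a);P=np.atleast_2d(P)
    return np.c_[x+c*P[:,0]-s*P[:,1],y+s*P[:,0]+c*P[:,1],P[:,2]]
E
python3 - <<'E'
from h import *
from plant import r
from scipy.optimize import least_squares
T,S=r.calibration('top'),r.calibration('side')
print('cams',-T['R'].T@T['t'],-S['R'].T@S['t'])
# crop px -> image px (INTER_CUBIC resize: (u+.5)/s-.5)
ct=lambda u:(np.array(u,float)+.5)/5.6-.5+[260,135]
cs=lambda u:(np.array(u,float)+.5)/4.4-.5+[240,130]
tw=ct([(208,320),(426,321),(644,326)])
print('wells z.08\n',onz(T,tw,.08))
corn=ct([(47,52),(718,62),(721,424),(38,418)])
w=onz(T,corn,.08);print('deck corners\n',w,[np.linalg.norm(w[i]-w[(i+1)%4]) for i in range(4)])
sw=cs([(328,362),(376,230),(418,119)]);print('side wells\n',onz(S,sw,.08))
keys=ct([(209,323),(426,327),(639,330)]);print('keys z.058\n',onz(T,keys,.058))
pad=ct([(107,345),(326,347),(546,349)]);print('pads z.096\n',onz(T,pad,.096))
# plate x relative origin unknown: estimate from wells; corners fix
E
```

```text
cams [ 0.36364291 -0.00186983  1.5638767 ] [0.34001595 0.78946315 0.81311551]
wells z.08
 [[ 0.55821129  0.06375172  0.08      ]
 [ 0.56023022 -0.07602775  0.08      ]
 [ 0.55968489 -0.21624854  0.08      ]]
deck corners
 [[ 0.73241279  0.17309615  0.08      ]
 [ 0.7345468  -0.26490399  0.08      ]
 [ 0.49739394 -0.26585912  0.08      ]
 [ 0.49306014  0.17082704  0.08      ]] [np.float64(0.4380053435077888), np.float64(0.23715478455728695), np.float64(0.43670766460277666), np.float64(0.239363404829269)]
side wells
 [[ 0.55827164  0.06618234  0.08      ]
 [ 0.55935452 -0.074078    0.08      ]
 [ 0.55919101 -0.21508883  0.08      ]]
keys z.058
 [[ 0.55914034  0.06402646  0.058     ]
 [ 0.55920776 -0.07717687  0.058     ]
 [ 0.55989917 -0.21615706  0.058     ]]
pads z.096
 [[ 0.53892555  0.1266766   0.096     ]
 [ 0.54029341 -0.01209214  0.096     ]
 [ 0.54166681 -0.15159208  0.096     ]]
```

Candidates, in top image pixels: flask (289,158), beaker (327,158), dish (367,158), plus the white mortar bowl on the bench at (503,288), which isn't on a plate. The close crop shows that the wide, shallow bowl-shaped vessel stands on the right plate. So I'll work on the right (-y) station: its well is at about (375,193) and its paddle at (357,197). The measured spacing (140 mm) and deck size agree with the description.

The right well is at about (0.560, -0.216) and its paddle at about (0.5415, -0.152).

Emit:
{"method": "jog_arm", "body": {
  "increments": [
    {"hand": 1, "x": -4.2, "y": -4.0, "wz": -3.6},
    {"hand": 1, "x": -4.0, "y": -4.2, "wz": -3.6},
    {"hand": 1, "x": -3.7, "y": -4.5, "wz": -3.6},
    {"hand": 1, "x": -3.4, "y": -4.7, "wz": -3.6},
    {"hand": 1, "x": -3.1, "y": -4.9, "wz": -3.6}
  ]
}}

```text
$.increments[0]: bad value
```

Emit:
{"method": "jog_arm", "body": {
  "increments": [
    {"hand": 1, "x": -4.2, "y": -4.0, "z": 0, "wx": 0, "wy": 0, "wz": -3.6},
    {"hand": 1, "x": -4.0, "y": -4.2, "z": 0, "wx": 0, "wy": 0, "wz": -3.6},
    {"hand": 1, "x": -3.7, "y": -4.5, "z": 0, "wx": 0, "wy": 0, "wz": -3.6},
    {"hand": 1, "x": -3.4, "y": -4.7, "z": 0, "wx": 0, "wy": 0, "wz": -3.6},
    {"hand": 1, "x": -3.1, "y": -4.9, "z": 0, "wx": 0, "wy": 0, "wz": -3.6}
  ]
}}

```text
t: 0.72
eef_pos: [0.3027, 0.2429, 0.2078]
tool_rot: [[-1.0, -0.025, -0.001], [-0.025, 1.0, -0.002], [0.001, -0.002, -1.0]]
wrist_force: [0.5, 0.1, -0.3]
finger_gap: -0.0003
```

Emit:
{"method": "jog_arm", "body": {
  "increments": [
    {"hand": 1, "x": -2.8, "y": -5.0, "z": 0, "wx": 0, "wy": 0, "wz": 0.5},
    {"hand": 1, "x": -2.8, "y": -5.0, "z": 0, "wx": 0, "wy": 0, "wz": 0.5},
    {"hand": 1, "x": -2.8, "y": -5.0, "z": 0, "wx": 0, "wy": 0, "wz": 0},
    {"hand": 1, "x": -2.8, "y": -5.0, "z": 0, "wx": 0, "wy": 0, "wz": 0},
    {"hand": 1, "x": -2.8, "y": -5.0, "z": 0, "wx": 0, "wy": 0, "wz": 0}
  ]
}}

```text
t: 1.35
eef_pos: [0.4487, -0.0145, 0.2081]
tool_rot: [[-1.0, -0.007, 0.001], [-0.007, 1.0, -0.001], [-0.001, -0.001, -1.0]]
wrist_force: [1.5, 1.1, 0.1]
finger_gap: -0.0001
```

Emit:
{"method": "jog_arm", "body": {
  "increments": [
    {"hand": 1, "x": -2.8, "y": -5.0, "z": 0, "wx": 0, "wy": 0, "wz": 0},
    {"hand": 1, "x": -2.8, "y": -5.0, "z": 0, "wx": 0, "wy": 0, "wz": 0},
    {"hand": 1, "x": -2.5, "y": -4.0, "z": 0, "wx": 0, "wy": 0, "wz": 0},
    {"hand": 1, "x": -2.5, "y": -4.0, "z": 0, "wx": 0, "wy": 0, "wz": 0},
    {"hand": 1, "x": 0, "y": 0, "z": 0, "wx": 0, "wy": 0, "wz": 0}
  ]
}}

```text
t: 1.98
eef_pos: [0.5587, -0.2042, 0.2057]
tool_rot: [[-1.0, -0.002, -0.001], [-0.002, 1.0, 0.0], [0.001, 0.0, -1.0]]
wrist_force: [0.5, -0.2, -0.7]
finger_gap: 0.0
```

Emit:
{"method": "jog_arm", "body": {
  "increments": [
    {"hand": 1, "x": -0.1, "y": -1.2, "z": 2.0, "wx": 0, "wy": 0, "wz": 0},
    {"hand": 1, "x": 0, "y": 0, "z": 3.0, "wx": 0, "wy": 0, "wz": 0},
    {"hand": 1, "x": 0, "y": 0, "z": 2.5, "wx": 0, "wy": 0, "wz": 0},
    {"hand": 1, "x": 0, "y": 0, "z": 1.0, "wx": 0, "wy": 0, "wz": 0},
    {"hand": 1, "x": 0, "y": 0, "z": 0, "wx": 0, "wy": 0, "wz": 0}
  ]
}}

```text
t: 2.6
eef_pos: [0.5578, -0.2138, 0.1179]
tool_rot: [[-1.0, -0.003, -0.004], [-0.003, 1.0, 0.002], [0.004, 0.002, -1.0]]
wrist_force: [0.1, 0.0, 0.6]
finger_gap: -0.0003
```

Run:
```python
from h import *
from plant import r
s=r.read_state();print(s['t'],s['eef_pos'],s['wrist_force'])
tip=s['eef_pos']+s['tool_rot']@[0,0,r.tip_reach]
for n,(a,b,w,h) in(('top',(325,140,80,80)),('side',(280,90,110,110))):
    p,d=r.camera(n);c=r.calibration(n);p=p[:,:,::-1].copy()
    k=5;q=cv2.resize(p[b:b+h,a:a+w],None,fx=k,fy=k,interpolation=cv2.INTER_CUBIC)
    for X,col in((tip,(0,0,255)),([.5598,-.2160,.08],(0,255,0)),([.5598,-.216,.058],(255,255,0))):
        u=(proj(c,X)[0]-[a,b]+.5)*k;cv2.drawMarker(q,tuple(int(v) for v in u),col,cv2.MARKER_CROSS,16,1)
    cv2.imwrite(f'pics/{n}1.png',q)
```

```text
2.6 [ 0.55777724 -0.21382353  0.11792728] [0.06983078 0.0141966  0.58593802]
```

View pics/side1.png

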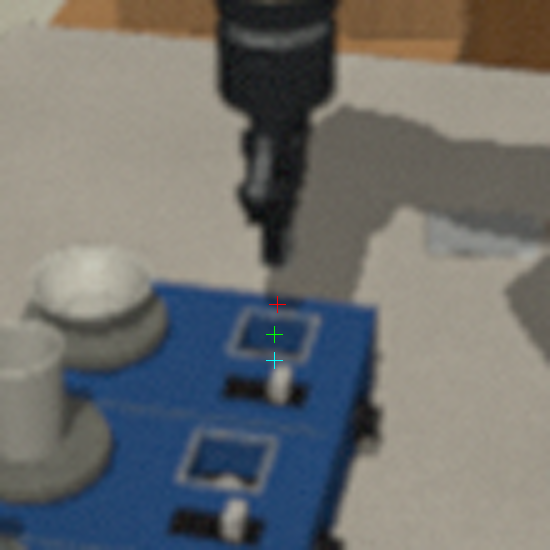

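View pics/top1.png

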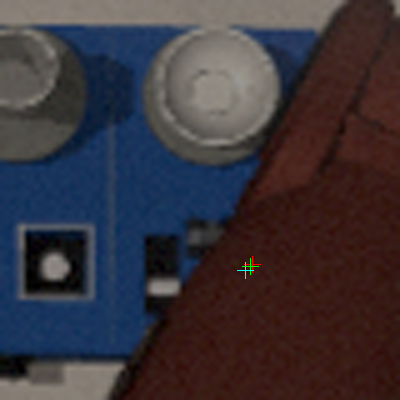

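The side crop shows a dark finger ending at about crop (275,265), but the tip should project to (277,305). I'll check this with depth before descending.

Run:
```python
from h import *
from plant import r
s=r.read_state();print(s['eef_pos'],s['tool_rot'][:,2])
p,d=r.camera('side');c=r.calibration('side')
def pt(u,v):
    o,w=ray(c,[(u,v)]);return (o+w[0]*d[v,u]).round(3)
for v in range(110,168,2):
    print(v,[ (u,pt(u,v).tolist()) if abs(pt(u,v)[1]+.214)<.05 and pt(u,v)[2]>.085 else u for u in (331,334,336,338)], p[v,334])
q=cv2.resize(p[105:165,300:370,::-1],None,fx=9,fy=9,interpolation=cv2.INTER_NEAREST)
q=np.clip(q.astype(float)*1.8,0,255).astype(np.uint8);cv2.imwrite('pics/side2.png',q)
```

```text
[ 0.5585554  -0.21433515  0.11896425] [-0.00202872  0.00140515 -0.99999695]
110 [(331, [0.561, -0.173, 0.282]), (334, [0.553, -0.178, 0.28]), (336, [0.547, -0.178, 0.28]), (338, [0.541, -0.18, 0.28])] [34 34 35]
112 [(331, [0.562, -0.174, 0.274]), (334, [0.553, -0.175, 0.274]), (336, [0.547, -0.177, 0.274]), (338, [0.541, -0.179, 0.274])] [31 31 35]
114 [(331, [0.562, -0.175, 0.267]), (334, [0.553, -0.179, 0.266]), (336, [0.547, -0.177, 0.268]), (338, [0.547, -0.208, 0.251])] [36 34 37]
116 [(331, [0.562, -0.177, 0.259]), (334, [0.553, -0.175, 0.261]), (336, [0.547, -0.176, 0.261]), (338, [0.546, -0.202, 0.247])] [38 39 40]
118 [(331, [0.563, -0.177, 0.252]), (334, [0.553, -0.176, 0.254]), (336, [0.547, -0.179, 0.253]), (338, [0.543, -0.191, 0.247])] [49 51 50]
120 [(331, [0.562, -0.175, 0.246]), (334, [0.552, -0.172, 0.249]), (336, [0.547, -0.176, 0.247]), (338, [0.545, -0.197, 0.236])] [43 43 47]
122 [(331, [0.56, -0.167, 0.244]), (334, [0.552, -0.172, 0.242]), (336, [0.547, -0.177, 0.239]), (338, [0.543, -0.192, 0.232])] [43 44 44]
124 [(331, [0.56, -0.164, 0.238]), (334, [0.554, 
[... 837 characters left out ...]
.167]), (338, [0.547, -0.211, 0.16])] [21 19 19]
140 [331, (334, [0.559, -0.204, 0.155]), (336, [0.552, -0.203, 0.157]), (338, [0.547, -0.212, 0.152])] [16 19 21]
142 [331, (334, [0.558, -0.202, 0.149]), (336, [0.552, -0.204, 0.148]), 338] [45 47 45]
144 [331, 334, 336, 338] [100  97  87]
146 [331, 334, 336, 338] [104 100  92]
148 [331, 334, 336, 338] [79 81 81]
150 [331, 334, 336, 338] [26 50 81]
152 [331, 334, 336, 338] [ 77  94 116]
154 [331, 334, 336, 338] [41 62 93]
156 [331, 334, 336, 338] [28 58 91]
158 [331, 334, 336, 338] [23 54 89]
160 [331, 334, 336, 338] [71 78 91]
162 [331, 334, 336, 338] [ 70  87 117]
164 [331, 334, 336, 338] [100 108 127]
166 [331, 334, 336, 338] [120 120 119]
```

View pics/side2.png

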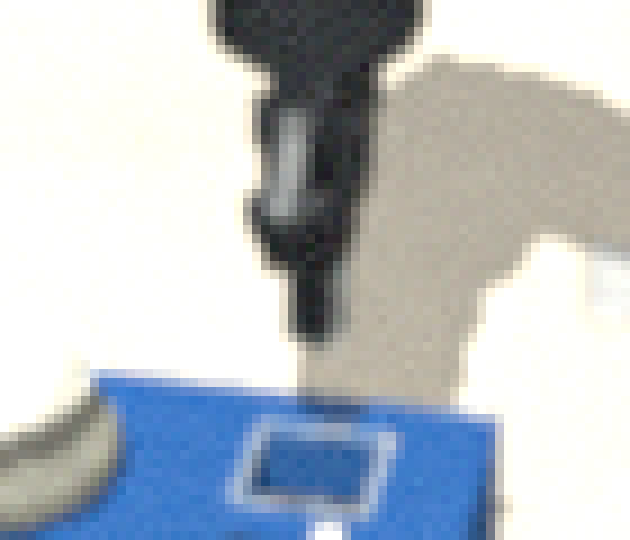

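Run:
```python
from h import *
from plant import r
for n in('top','side'):
    z=np.load(f'pics/{n}0.npz');d=z['d'];c=r.calibration(n)
    def pt(u,v):
        o,w=ray(c,[(u,v)]);return (o+w[0]*d[v,u]).round(3)
    print(n)
    for uv in ([(328,200-15),(310,180),(330,300),(250,150)] if n=='top' else [(345,165),(300,190),(260,232),(250,320),(400,180)]): print(uv,pt(*uv))
    S=np.array([.158,.5,.209])
    print('tcp px',proj(c,S),'tip',proj(c,S-[0,0,.011]))
    u0,v0=proj(c,S)[0].astype(int)
    H=[]
    for v in range(max(0,v0-60),min(400,v0+60),2):
        for u in range(u0-50,u0+50,2):
            if d[v,u]>0:
                P=pt(u,v)
                if .03<P[2]<.30 and np.hypot(P[0]-.158,P[1]-.5)<.07:H.append((*P,u,v))
    H=np.array(H);H=H[np.argsort(H[:,2])];print(len(H));print(H[:25:2])
    a=cv2.imread(f'pics/{n}0.png');y0=min(max(0,v0-50),300);q=cv2.resize(a[y0:y0+100,u0-60:u0+60],None,fx=5,fy=5,interpolation=cv2.INTER_NEAREST)
    cv2.imwrite(f'pics/{n}3.png',np.clip(q*2.0,0,255).astype(np.uint8));print('crop off',u0-60,y0)
```

```text
top
(328, 185) [ 0.585 -0.048  0.076]
(310, 180) [0.601 0.017 0.082]
(330, 300) [ 0.168 -0.065 -0.003]
(250, 150) [ 0.728  0.252 -0.004]
tcp px [[157.67397318 306.68072972]] tip [[158.90909052 306.21309769]]
15
[[1.55e-01 4.49e-01 2.46e-01 1.69e+02 3.10e+02]
 [1.56e-01 4.53e-01 2.53e-01 1.67e+02 3.10e+02]
 [1.83e-01 5.44e-01 2.56e-01 1.39e+02 3.00e+02]
 [1.55e-01 4.46e-01 2.91e-01 1.65e+02 3.12e+02]
 [1.49e-01 4.51e-01 2.93e-01 1.63e+02 3.14e+02]
 [1.82e-01 5.53e-01 2.95e-01 1.31e+02 3.02e+02]
 [1.82e-01 5.59e-01 2.96e-01 1.29e+02 3.02e+02]
 [1.33e-01 4.36e-01 2.99e-01 1.67e+02 3.20e+02]]
crop off 97 256
side
(345, 165) [ 0.515 -0.176  0.08 ]
(300, 190) [ 0.625 -0.016  0.083]
(260, 232) [0.684 0.176 0.08 ]
(250, 320) [0.638 0.395 0.002]
(400, 180) [ 0.326 -0.237 -0.001]
tcp px [[478.72503587 371.32335579]] tip [[476.85213357 373.98417759]]
23
[[1.55e-01 4.58e-01 2.49e-01 4.86e+02 3.37e+02]
 [1.82e-01 5.38e-01 2.52e-01 4.72e+02 3.81e+02]
 [1.77e-01 5.53e-01 2.55e-01 4.76e+02 3.91e+02]
 [1.72e-01 5.56e-01 2.57e-01 4.80e+02 3.93e+02]
 [1.81e-01 5.44e-01 2.61e-01 4.74e+02 3.83e+02]
 [1.83e-01 5.44e-01 2.67e-01 4.74e+02 3.81e+02]
 [1.86e-01 5.50e-01 2.89e-01 4.76e+02 3.79e+02]
 [1.84e-01 5.43e-01 2.92e-01 4.78e+02 3.73e+02]
 [1.85e-01 5.47e-01 2.95e-01 4.78e+02 3.75e+02]
 [1.89e-01 5.57e-01 2.96e-01 4.76e+02 3.81e+02]
 [1.73e-01 5.62e-01 2.98e-01 4.88e+02 3.87e+02]
 [1.77e-01 5.66e-01 2.99e-01 4.86e+02 3.89e+02]]
crop off 418 300
```

View pics/side3.png

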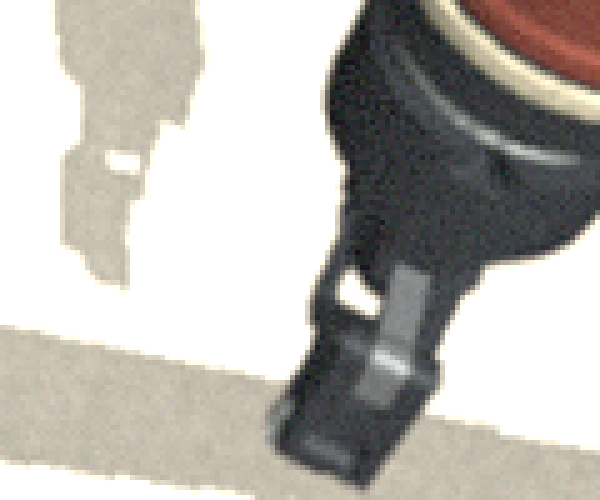

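View pics/top3.png

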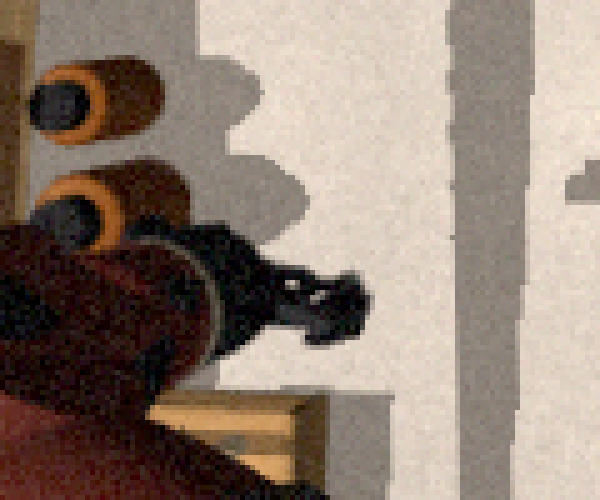

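Both cameras put the tip about 38 mm higher than the stated TCP pose implies, before and after closing, although they measure the deck and bench correctly. I'll trust neither source on its own. I'll go down in small steps, watching the force, and compare again.

Emit:
{"method": "jog_arm", "body": {
  "increments": [
    {"hand": 1, "x": -0.1, "y": -0.2, "z": 1.0, "wx": 0, "wy": 0, "wz": -0.3},
    {"hand": 1, "x": 0, "y": 0, "z": 1.0, "wx": 0, "wy": 0, "wz": 0},
    {"hand": 1, "x": 0, "y": 0, "z": 1.0, "wx": 0, "wy": 0, "wz": 0},
    {"hand": 1, "x": 0, "y": 0, "z": 0.5, "wx": 0, "wy": 0, "wz": 0},
    {"hand": 1, "x": 0, "y": 0, "z": 0, "wx": 0, "wy": 0, "wz": 0}
  ]
}}

```text
t: 3.38
eef_pos: [0.5604, -0.217, 0.0826]
tool_rot: [[-1.0, -0.008, -0.0], [-0.008, 1.0, 0.0], [0.0, 0.0, -1.0]]
wrist_force: [-0.3, 0.5, -0.0]
finger_gap: -0.0005
```

```bash
cat > look.py <<'E'
from h import *
from plant import r
import sys
n=sys.argv[1]
s=r.read_state();E=s['eef_pos'];print(s['t'],E,s['wrist_force'],s['tool_rot'][:,2])
p,d=r.camera('side');c=r.calibration('side')
vv,uu=np.mgrid[100:180,300:380];px=np.c_[uu.ravel(),vv.ravel()]
o,w=ray(c,px);P=o+w*d[px[:,1],px[:,0]][:,None]
m=(np.hypot(P[:,0]-E[0],P[:,1]-E[1])<.05)&(P[:,2]>.086)
Q=P[m]
for z in np.arange(.086,.2,.006):
    k=Q[(Q[:,2]>=z)&(Q[:,2]<z+.006)]
    if len(k):print(f'{z:.3f}',len(k),'x',k[:,0].min().round(3),k[:,0].max().round(3),'y',np.median(k[:,1]).round(3),k[:,1].max().round(3))
a,b=295,95
q=cv2.resize(p[b:b+90,a:a+90,::-1],None,fx=6,fy=6,interpolation=cv2.INTER_CUBIC)
cv2.imwrite(f'pics/{n}.png',np.clip(q*1.6,0,255).astype(np.uint8))
E
python3 look.py side4
```

```text
3.375 [ 0.56038573 -0.2169722   0.08264429] [-0.33329495  0.49305557 -0.04093532] [-1.47976188e-04  3.51060960e-04 -9.99999927e-01]
0.104 6 x 0.55 0.568 y -0.211 -0.209
0.110 6 x 0.549 0.566 y -0.206 -0.204
0.116 12 x 0.548 0.566 y -0.206 -0.204
0.122 10 x 0.549 0.566 y -0.207 -0.204
0.128 10 x 0.549 0.566 y -0.206 -0.203
0.134 6 x 0.549 0.565 y -0.206 -0.2
0.140 2 x 0.548 0.562 y -0.209 -0.201
0.146 6 x 0.546 0.572 y -0.212 -0.188
0.152 15 x 0.546 0.568 y -0.187 -0.184
0.158 7 x 0.548 0.57 y -0.185 -0.177
0.164 8 x 0.545 0.569 y -0.18 -0.174
0.170 21 x 0.542 0.568 y -0.203 -0.168
0.176 7 x 0.542 0.576 y -0.204 -0.167
0.182 12 x 0.543 0.575 y -0.2 -0.19
0.188 8 x 0.542 0.574 y -0.194 -0.169
0.194 12 x 0.54 0.577 y -0.196 -0.171
0.200 22 x 0.54 0.577 y -0.195 -0.168
```

View pics/side4.png

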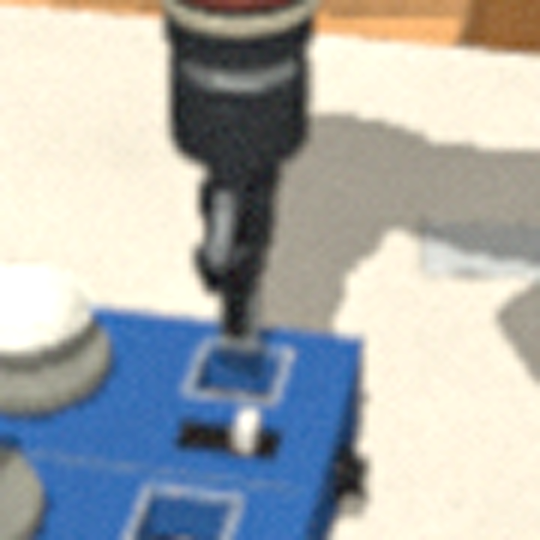

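By the camera, the tip is at about z 0.105 with the TCP at 0.083, so I expect key contact near TCP z 0.035. It is centred over the well in x and y. Going down gently.

Emit:
{"method": "jog_arm", "body": {
  "increments": [
    {"hand": 1, "x": 0, "y": 0.1, "z": 0.8, "wx": 0, "wy": 0, "wz": 0},
    {"hand": 1, "x": 0, "y": 0, "z": 0.6, "wx": 0, "wy": 0, "wz": 0},
    {"hand": 1, "x": 0, "y": 0, "z": 0.5, "wx": 0, "wy": 0, "wz": 0},
    {"hand": 1, "x": 0, "y": 0, "z": 0.3, "wx": 0, "wy": 0, "wz": 0},
    {"hand": 1, "x": 0, "y": 0, "z": 0, "wx": 0, "wy": 0, "wz": 0}
  ]
}}

```text
t: 4.05
eef_pos: [0.5608, -0.216, 0.0597]
tool_rot: [[-1.0, -0.008, 0.001], [-0.008, 1.0, -0.0], [-0.001, -0.0, -1.0]]
wrist_force: [-0.9, 0.2, -0.0]
finger_gap: -0.0002
```

```bash
python3 look.py side5
```

```text
4.05 [ 0.56076046 -0.21604227  0.05967025] [-0.88727716  0.18836621 -0.02828118] [ 6.75924618e-04 -3.16374559e-05 -9.99999771e-01]
0.086 8 x 0.55 0.571 y -0.208 -0.203
0.092 10 x 0.55 0.571 y -0.207 -0.201
0.098 10 x 0.55 0.571 y -0.206 -0.202
0.104 11 x 0.55 0.571 y -0.204 -0.201
0.110 9 x 0.549 0.567 y -0.204 -0.202
0.122 2 x 0.548 0.549 y -0.204 -0.201
0.128 13 x 0.547 0.572 y -0.186 -0.183
0.134 5 x 0.547 0.55 y -0.188 -0.177
0.140 10 x 0.548 0.57 y -0.181 -0.172
0.146 15 x 0.543 0.572 y -0.198 -0.169
0.152 10 x 0.543 0.575 y -0.199 -0.168
0.158 11 x 0.543 0.575 y -0.2 -0.193
0.164 8 x 0.543 0.576 y -0.199 -0.174
0.170 13 x 0.54 0.578 y -0.199 -0.17
0.176 16 x 0.54 0.577 y -0.191 -0.166
0.182 31 x 0.54 0.579 y -0.186 -0.168
0.188 19 x 0.541 0.574 y -0.179 -0.173
0.194 15 x 0.549 0.57 y -0.181 -0.177
0.200 10 x 0.548 0.567 y -0.179 -0.174
```

View pics/side5.png

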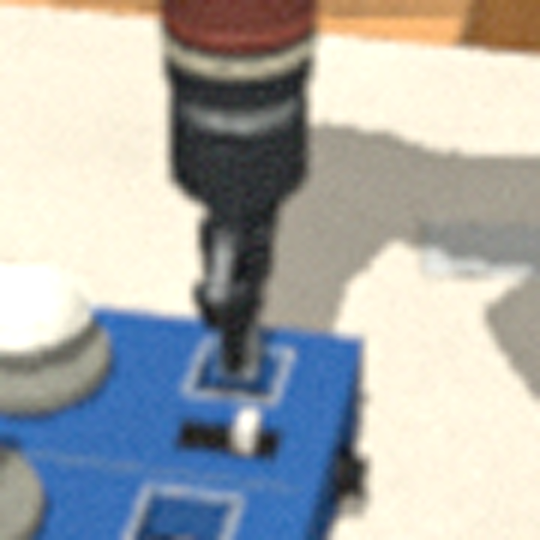

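The tip is at the well mouth with no force, which confirms the camera's height: a true tip at 0.049 would already have bottomed the key. Continuing down.

Emit:
{"method": "jog_arm", "body": {
  "increments": [
    {"hand": 1, "x": 0, "y": 0, "z": 0.6, "wx": 0, "wy": 0, "wz": 0},
    {"hand": 1, "x": 0, "y": 0, "z": 0.6, "wx": 0, "wy": 0, "wz": 0},
    {"hand": 1, "x": 0, "y": 0, "z": 0.4, "wx": 0, "wy": 0, "wz": 0},
    {"hand": 1, "x": 0, "y": 0, "z": 0.2, "wx": 0, "wy": 0, "wz": 0},
    {"hand": 1, "x": 0, "y": 0, "z": 0, "wx": 0, "wy": 0, "wz": 0}
  ]
}}

```text
t: 4.72
eef_pos: [0.561, -0.2161, 0.0407]
tool_rot: [[-1.0, -0.008, 0.001], [-0.008, 1.0, -0.0], [-0.001, -0.0, -1.0]]
wrist_force: [1.0, -0.2, 0.7]
finger_gap: -0.0002
```

Emit:
{"method": "jog_arm", "body": {
  "increments": [
    {"hand": 1, "x": 0, "y": 0, "z": 0.1, "wx": 0, "wy": 0, "wz": 0},
    {"hand": 1, "x": 0, "y": 0, "z": 0.1, "wx": 0, "wy": 0, "wz": 0},
    {"hand": 1, "x": 0, "y": 0, "z": 0.1, "wx": 0, "wy": 0, "wz": 0},
    {"hand": 1, "x": 0, "y": 0, "z": 0.1, "wx": 0, "wy": 0, "wz": 0},
    {"hand": 1, "x": 0, "y": 0, "z": 0, "wx": 0, "wy": 0, "wz": 0}
  ]
}}

```text
t: 5.35
eef_pos: [0.5613, -0.2163, 0.0368]
tool_rot: [[-1.0, -0.008, 0.002], [-0.008, 1.0, -0.001], [-0.002, -0.001, -1.0]]
wrist_force: [-1.1, 0.2, -0.4]
finger_gap: -0.0001
```

Emit:
{"method": "jog_arm", "body": {
  "increments": [
    {"hand": 1, "x": 0.1, "y": 0, "z": 0.1, "wx": 0, "wy": 0, "wz": 0},
    {"hand": 1, "x": 0, "y": 0, "z": 0.1, "wx": 0, "wy": 0, "wz": 0},
    {"hand": 1, "x": 0, "y": 0, "z": 0.1, "wx": 0, "wy": 0, "wz": 0},
    {"hand": 1, "x": 0, "y": 0, "z": 0, "wx": 0, "wy": 0, "wz": 0},
    {"hand": 1, "x": 0, "y": 0, "z": 0, "wx": 0, "wy": 0, "wz": 0}
  ]
}}

```text
t: 5.98
eef_pos: [0.5606, -0.2164, 0.0342]
tool_rot: [[-1.0, -0.008, 0.003], [-0.009, 1.0, -0.001], [-0.003, -0.001, -1.0]]
wrist_force: [-0.7, -0.1, 2.7]
finger_gap: -0.0001
```

Run:
```python
from plant import r
for i in range(4):
    s=r.read_state();print(s['t'],s['eef_pos'],s['wrist_force'],s['moment'])
    r.camera('side')
```

```text
5.975 [ 0.56056897 -0.21644867  0.03419501] [-0.66022823 -0.05648203  2.72237168] [ 0.11384227  0.10076316 -0.0085083 ]
6.025 [ 0.56062276 -0.21644713  0.03420902] [-0.14964148 -0.36272783  2.79558675] [ 0.13310807  0.08414779 -0.03544053]
6.075 [ 0.56057472 -0.21644028  0.03416941] [ 0.57041298 -0.3118717   2.21690693] [ 0.08397604  0.09703995 -0.01932165]
6.125 [ 0.5605935  -0.21644264  0.03418213] [-0.67723264  0.21613729  2.5995523 ] [ 0.00334095  0.10177588 -0.00455016]
```

Contact at about 2.6 N, roughly 2 mm pressed. Pressing on to the stop.

Emit:
{"method": "jog_arm", "body": {
  "increments": [
    {"hand": 1, "x": 0, "y": 0, "z": 0.15, "wx": 0, "wy": 0, "wz": 0},
    {"hand": 1, "x": 0, "y": 0, "z": 0.15, "wx": 0, "wy": 0, "wz": 0},
    {"hand": 1, "x": 0, "y": 0, "z": 0.15, "wx": 0, "wy": 0, "wz": 0},
    {"hand": 1, "x": 0, "y": 0, "z": 0.1, "wx": 0, "wy": 0, "wz": 0},
    {"hand": 1, "x": 0, "y": 0, "z": 0.1, "wx": 0, "wy": 0, "wz": 0}
  ]
}}

```text
t: 6.8
eef_pos: [0.5607, -0.2165, 0.0303]
tool_rot: [[-1.0, -0.009, 0.004], [-0.009, 1.0, -0.002], [-0.004, -0.002, -1.0]]
wrist_force: [-5.0, 2.2, 16.0]
finger_gap: -0.0003
```

Emit:
{"method": "jog_arm", "body": {
  "increments": [
    {"hand": 1, "x": 0, "y": 0, "z": 0.1, "wx": 0, "wy": 0, "wz": 0},
    {"hand": 1, "x": 0, "y": 0, "z": 0.1, "wx": 0, "wy": 0, "wz": 0},
    {"hand": 1, "x": 0, "y": 0, "z": 0.1, "wx": 0, "wy": 0, "wz": 0},
    {"hand": 1, "x": 0, "y": 0, "z": 0.1, "wx": 0, "wy": 0, "wz": 0},
    {"hand": 1, "x": 0, "y": 0, "z": 0.1, "wx": 0, "wy": 0, "wz": 0}
  ]
}}

```text
t: 7.42
eef_pos: [0.5607, -0.2165, 0.0303]
tool_rot: [[-1.0, -0.009, 0.005], [-0.009, 1.0, -0.003], [-0.005, -0.003, -1.0]]
wrist_force: [-4.2, 2.0, 16.0]
finger_gap: -0.0001
```

Emit:
{"method": "jog_arm", "body": {
  "increments": [
    {"hand": 1, "x": 0, "y": 0, "z": 0.1, "wx": 0, "wy": 0, "wz": 0},
    {"hand": 1, "x": 0, "y": 0, "z": 0.1, "wx": 0, "wy": 0, "wz": 0},
    {"hand": 1, "x": 0, "y": 0, "z": 0.1, "wx": 0, "wy": 0, "wz": 0},
    {"hand": 1, "x": 0, "y": 0, "z": 0.1, "wx": 0, "wy": 0, "wz": 0},
    {"hand": 1, "x": 0, "y": 0, "z": 0.1, "wx": 0, "wy": 0, "wz": 0}
  ]
}}

```text
t: 8.05
eef_pos: [0.5608, -0.2166, 0.0303]
tool_rot: [[-1.0, -0.009, 0.007], [-0.009, 1.0, -0.005], [-0.007, -0.005, -1.0]]
wrist_force: [-4.4, 2.8, 14.6]
finger_gap: -0.0002
```

Emit:
{"method": "jog_arm", "body": {
  "increments": [
    {"hand": 1, "x": 0, "y": 0, "z": 0.1, "wx": 0, "wy": 0, "wz": 0},
    {"hand": 1, "x": 0, "y": 0, "z": 0.1, "wx": 0, "wy": 0, "wz": 0},
    {"hand": 1, "x": 0, "y": 0, "z": 0.1, "wx": 0, "wy": 0, "wz": 0},
    {"hand": 1, "x": 0, "y": 0, "z": 0.1, "wx": 0, "wy": 0, "wz": 0},
    {"hand": 1, "x": 0, "y": 0, "z": 0.1, "wx": 0, "wy": 0, "wz": 0}
  ]
}}

```text
t: 8.68
eef_pos: [0.5608, -0.2166, 0.0303]
tool_rot: [[-1.0, -0.009, 0.009], [-0.009, 1.0, -0.006], [-0.009, -0.006, -1.0]]
wrist_force: [-4.5, 1.6, 14.4]
finger_gap: -0.0004
```

Held at the stop for about 2 s (14–16 N, steady height). Releasing straight up and taking out the small tilt.

Emit:
{"method": "jog_arm", "body": {
  "increments": [
    {"hand": 1, "x": 0, "y": 0, "z": -1.0, "wx": 0, "wy": 0, "wz": 0},
    {"hand": 1, "x": 0, "y": 0, "z": -1.5, "wx": -0.2, "wy": 0.3, "wz": 0},
    {"hand": 1, "x": 0, "y": 0, "z": -2.0, "wx": -0.1, "wy": 0.2, "wz": 0},
    {"hand": 1, "x": 0, "y": 0, "z": -2.5, "wx": 0, "wy": 0, "wz": 0},
    {"hand": 1, "x": 0, "y": 0, "z": 0, "wx": 0, "wy": 0, "wz": 0}
  ]
}}

```text
t: 9.3
eef_pos: [0.5601, -0.2163, 0.1018]
tool_rot: [[-1.0, -0.009, -0.001], [-0.009, 1.0, -0.001], [0.001, -0.001, -1.0]]
wrist_force: [-0.0, -0.8, 0.3]
finger_gap: -0.0002
```

```bash
python3 look.py side6
```

```text
9.3 [ 0.56013192 -0.21631851  0.10178631] [-0.01162929 -0.8117496   0.31993808] [-1.00444048e-03 -5.92203851e-04 -9.99999320e-01]
0.122 3 x 0.554 0.567 y -0.211 -0.21
0.128 6 x 0.548 0.56 y -0.209 -0.205
0.134 13 x 0.548 0.566 y -0.206 -0.2
0.140 10 x 0.548 0.571 y -0.206 -0.203
0.146 13 x 0.548 0.572 y -0.207 -0.202
0.152 9 x 0.549 0.571 y -0.206 -0.2
0.158 4 x 0.548 0.565 y -0.203 -0.199
0.164 2 x 0.546 0.553 y -0.207 -0.19
0.170 15 x 0.546 0.571 y -0.19 -0.182
0.176 10 x 0.546 0.567 y -0.185 -0.178
0.182 9 x 0.546 0.569 y -0.186 -0.173
0.188 15 x 0.542 0.568 y -0.2 -0.166
0.194 11 x 0.542 0.574 y -0.197 -0.167
0.200 14 x 0.542 0.574 y -0.197 -0.168
```

View pics/side6.png

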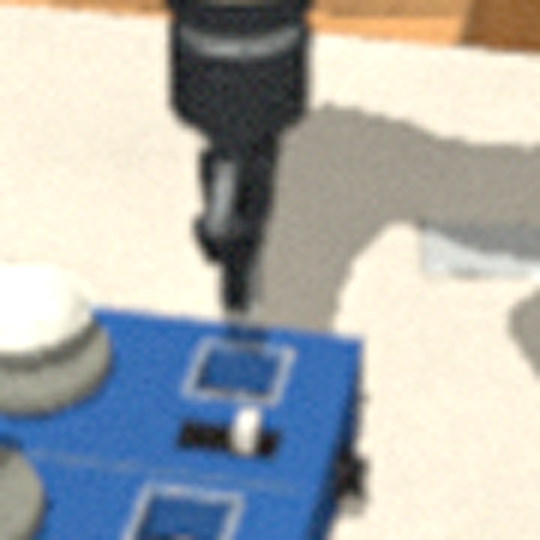

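The key is released and the finger is clear of the well (tip about 0.123). The paddle is undisturbed. From the stop contact, tip z = TCP z + 0.0217. Next I'll go in front of the right paddle, at (0.512, -0.152), then down to tip z of about 0.085.

Emit:
{"method": "jog_arm", "body": {
  "increments": [
    {"hand": 1, "x": 2.4, "y": 3.2, "z": 0, "wx": 0, "wy": 0, "wz": 0},
    {"hand": 1, "x": 2.4, "y": 3.2, "z": 0, "wx": 0, "wy": 0, "wz": 0},
    {"hand": 1, "x": 0, "y": 0, "z": 0, "wx": 0, "wy": 0, "wz": 0},
    {"hand": 1, "x": 0, "y": 0, "z": 1.0, "wx": 0, "wy": 0, "wz": 0},
    {"hand": 1, "x": 0, "y": 0, "z": 0, "wx": 0, "wy": 0, "wz": 0}
  ]
}}

```text
t: 9.98
eef_pos: [0.5077, -0.1509, 0.0853]
tool_rot: [[-1.0, -0.008, -0.008], [-0.008, 1.0, 0.002], [0.008, 0.002, -1.0]]
wrist_force: [-0.3, 0.7, -0.3]
finger_gap: 0.0002
```

```bash
python3 look.py side7
```

```text
9.975 [ 0.50769362 -0.15088916  0.0852974 ] [-0.30953247  0.67168925 -0.33610497] [-0.00769153  0.00237312 -0.9999676 ]
0.086 7 x 0.502 0.545 y -0.144 -0.109
0.092 13 x 0.536 0.545 y -0.148 -0.141
0.104 4 x 0.503 0.516 y -0.144 -0.144
0.110 7 x 0.496 0.516 y -0.143 -0.14
0.116 10 x 0.496 0.516 y -0.143 -0.138
0.122 8 x 0.496 0.512 y -0.137 -0.135
0.128 12 x 0.497 0.516 y -0.14 -0.135
0.134 10 x 0.496 0.516 y -0.141 -0.137
0.140 2 x 0.496 0.502 y -0.139 -0.136
0.146 2 x 0.495 0.496 y -0.152 -0.148
0.152 9 x 0.494 0.519 y -0.122 -0.121
0.158 8 x 0.496 0.515 y -0.12 -0.116
0.164 4 x 0.495 0.516 y -0.114 -0.11
0.170 14 x 0.493 0.518 y -0.115 -0.105
0.176 19 x 0.49 0.525 y -0.136 -0.101
0.182 9 x 0.49 0.524 y -0.134 -0.113
0.188 11 x 0.491 0.524 y -0.134 -0.123
0.194 13 x 0.49 0.524 y -0.132 -0.107
0.200 21 x 0.488 0.525 y -0.121 -0.101
```

View pics/side7.png

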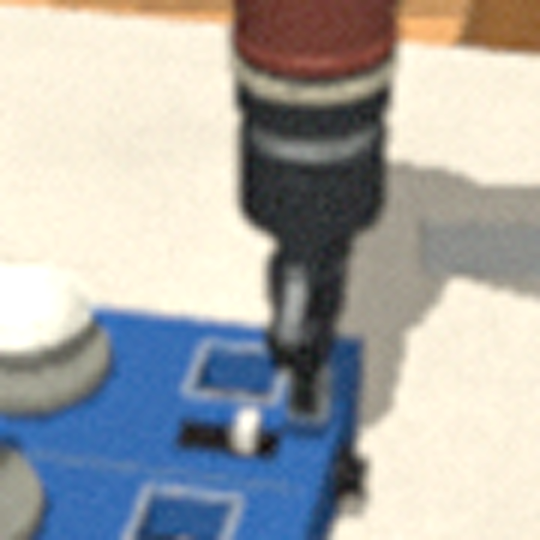

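Emit:
{"method": "jog_arm", "body": {
  "increments": [
    {"hand": 1, "x": 0, "y": 0, "z": 0.9, "wx": 0, "wy": -0.4, "wz": 0},
    {"hand": 1, "x": 0, "y": 0, "z": 0.7, "wx": 0, "wy": 0, "wz": 0},
    {"hand": 1, "x": 0, "y": 0, "z": 0.3, "wx": 0, "wy": 0, "wz": 0},
    {"hand": 1, "x": 0, "y": 0, "z": 0, "wx": 0, "wy": 0, "wz": 0},
    {"hand": 1, "x": 0, "y": 0, "z": 0, "wx": 0, "wy": 0, "wz": 0}
  ]
}}

```text
t: 10.65
eef_pos: [0.5087, -0.1521, 0.0649]
tool_rot: [[-1.0, -0.007, 0.001], [-0.007, 1.0, 0.002], [-0.001, 0.002, -1.0]]
wrist_force: [0.4, -0.3, 0.5]
finger_gap: -0.0004
```

```bash
python3 look.py side8
```

```text
10.65 [ 0.50865948 -0.1521336   0.06493845] [ 0.42530257 -0.30975775  0.52457696] [ 5.59904647e-04  2.01291634e-03 -9.99997817e-01]
0.086 9 x 0.499 0.546 y -0.143 -0.139
0.092 15 x 0.499 0.545 y -0.144 -0.137
0.098 16 x 0.496 0.542 y -0.143 -0.138
0.104 11 x 0.499 0.515 y -0.14 -0.138
0.110 9 x 0.497 0.515 y -0.14 -0.137
0.116 8 x 0.496 0.515 y -0.139 -0.138
0.122 1 x 0.496 0.496 y -0.159 -0.159
0.128 4 x 0.496 0.516 y -0.133 -0.122
0.134 10 x 0.495 0.518 y -0.122 -0.12
0.140 9 x 0.495 0.516 y -0.121 -0.112
0.146 7 x 0.492 0.516 y -0.111 -0.109
0.152 13 x 0.491 0.518 y -0.135 -0.103
0.158 11 x 0.491 0.525 y -0.138 -0.133
0.164 10 x 0.491 0.525 y -0.137 -0.124
0.170 13 x 0.491 0.525 y -0.135 -0.109
0.176 9 x 0.49 0.525 y -0.127 -0.107
0.182 23 x 0.488 0.526 y -0.132 -0.103
0.188 31 x 0.488 0.525 y -0.131 -0.104
0.194 18 x 0.491 0.525 y -0.115 -0.109
0.200 20 x 0.496 0.518 y -0.115 -0.11
```

View pics/side8.png

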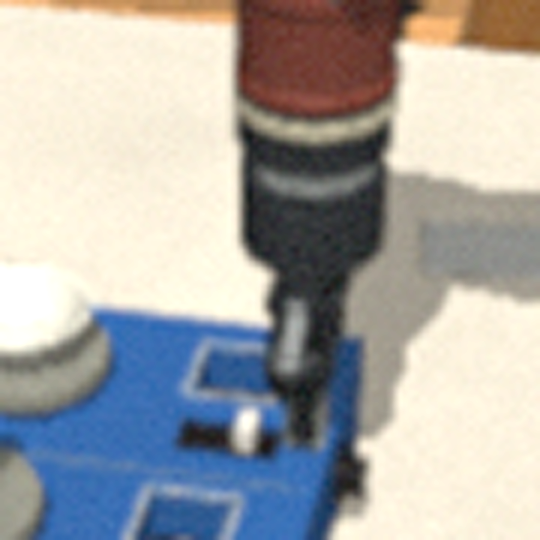

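The finger is in front of the paddle, level with it and clear of the deck. Pushing towards the plate.

Emit:
{"method": "jog_arm", "body": {
  "increments": [
    {"hand": 1, "x": -0.6, "y": 0, "z": 0, "wx": 0, "wy": 0, "wz": 0},
    {"hand": 1, "x": -0.6, "y": 0, "z": 0, "wx": 0, "wy": 0, "wz": 0},
    {"hand": 1, "x": -0.5, "y": 0, "z": 0, "wx": 0, "wy": 0, "wz": 0},
    {"hand": 1, "x": -0.5, "y": 0, "z": 0, "wx": 0, "wy": 0, "wz": 0},
    {"hand": 1, "x": -0.4, "y": 0, "z": 0, "wx": 0, "wy": 0, "wz": 0}
  ]
}}

```text
t: 11.32
eef_pos: [0.5364, -0.1521, 0.0655]
tool_rot: [[-1.0, -0.007, 0.0], [-0.007, 1.0, 0.001], [-0.0, 0.001, -1.0]]
wrist_force: [-1.3, -1.3, 1.8]
finger_gap: -0.0001
```

Emit:
{"method": "jog_arm", "body": {
  "increments": [
    {"hand": 1, "x": -0.4, "y": 0, "z": 0, "wx": 0, "wy": 0, "wz": 0},
    {"hand": 1, "x": -0.3, "y": 0, "z": 0, "wx": 0, "wy": 0, "wz": 0},
    {"hand": 1, "x": -0.3, "y": 0, "z": 0, "wx": 0, "wy": 0, "wz": 0},
    {"hand": 1, "x": -0.2, "y": 0, "z": 0, "wx": 0, "wy": 0, "wz": 0},
    {"hand": 1, "x": -0.2, "y": 0, "z": 0, "wx": 0, "wy": 0, "wz": 0}
  ]
}}

```text
t: 11.95
eef_pos: [0.5482, -0.1519, 0.0651]
tool_rot: [[-1.0, -0.006, -0.005], [-0.006, 1.0, 0.001], [0.005, 0.001, -1.0]]
wrist_force: [-12.7, -1.4, 7.6]
finger_gap: -0.0002
```

Emit:
{"method": "jog_arm", "body": {
  "increments": [
    {"hand": 1, "x": -0.2, "y": 0, "z": 0, "wx": 0, "wy": 0, "wz": 0},
    {"hand": 1, "x": -0.2, "y": 0, "z": 0, "wx": 0, "wy": 0, "wz": 0},
    {"hand": 1, "x": -0.2, "y": 0, "z": 0, "wx": 0, "wy": 0, "wz": 0},
    {"hand": 1, "x": 0, "y": 0, "z": 0, "wx": 0, "wy": 0, "wz": 0},
    {"hand": 1, "x": 0.2, "y": 0, "z": 0, "wx": 0, "wy": 0, "wz": 0}
  ]
}}

```text
t: 12.58
eef_pos: [0.5461, -0.1517, 0.0646]
tool_rot: [[-1.0, -0.005, -0.017], [-0.005, 1.0, 0.001], [0.017, 0.001, -1.0]]
wrist_force: [0.6, -0.3, -0.2]
finger_gap: -0.0
```

Emit:
{"method": "jog_arm", "body": {
  "increments": [
    {"hand": 1, "x": 0.8, "y": 0, "z": 0, "wx": 0, "wy": -0.2, "wz": 0},
    {"hand": 1, "x": 1.0, "y": 0, "z": 0, "wx": 0, "wy": 0, "wz": 0},
    {"hand": 1, "x": 0.5, "y": 0, "z": -1.5, "wx": 0, "wy": 0, "wz": 0},
    {"hand": 1, "x": 0.5, "y": 0, "z": -3.0, "wx": 0, "wy": 0, "wz": 0},
    {"hand": 1, "x": 0, "y": 0, "z": -4.0, "wx": 0, "wy": 0, "wz": 0}
  ]
}}

```text
t: 13.2
eef_pos: [0.5151, -0.151, 0.1517]
tool_rot: [[-1.0, -0.005, -0.016], [-0.005, 1.0, 0.003], [0.016, 0.003, -1.0]]
wrist_force: [1.4, -1.1, -0.2]
finger_gap: -0.0002
```

```bash
python3 look.py side9
```

```text
13.2 [ 0.51512469 -0.15104625  0.15166959] [ 1.37863687 -1.08936656 -0.16111572] [-0.01644211  0.00314493 -0.99985987]
0.086 4 x 0.558 0.562 y -0.144 -0.142
0.092 10 x 0.558 0.564 y -0.152 -0.14
0.170 1 x 0.523 0.523 y -0.145 -0.145
0.176 11 x 0.504 0.524 y -0.144 -0.141
0.182 9 x 0.504 0.524 y -0.141 -0.138
0.188 12 x 0.505 0.524 y -0.14 -0.135
0.194 11 x 0.505 0.524 y -0.14 -0.134
0.200 13 x 0.504 0.524 y -0.141 -0.138
```

View pics/side9.png

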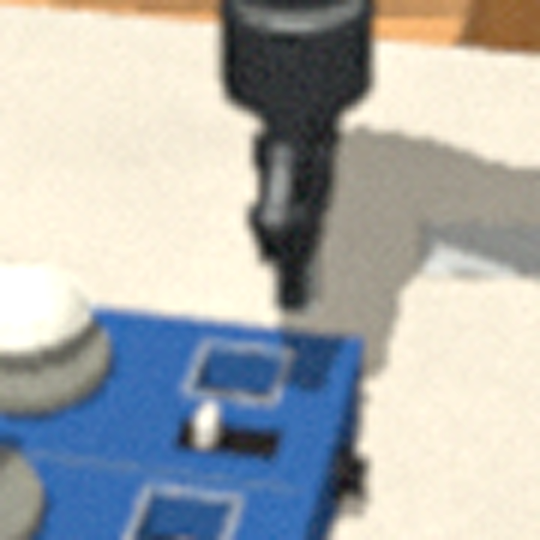

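The paddle now stands at the far end of its track. Retreating, then checking from the top.

Emit:
{"method": "jog_arm", "body": {
  "increments": [
    {"hand": 1, "x": 3, "y": 0, "z": -2, "wx": 0, "wy": 0, "wz": 0},
    {"hand": 1, "x": 5, "y": 0, "z": -2, "wx": 0, "wy": 0, "wz": 0},
    {"hand": 1, "x": 5, "y": 0, "z": 0, "wx": 0, "wy": 0, "wz": 0},
    {"hand": 1, "x": 4, "y": 0, "z": 0, "wx": 0, "wy": 0, "wz": 0},
    {"hand": 1, "x": 0, "y": 0, "z": 0, "wx": 0, "wy": 0, "wz": 0}
  ]
}}

```text
t: 13.88
eef_pos: [0.3454, -0.154, 0.2054]
tool_rot: [[-1.0, -0.005, 0.001], [-0.005, 1.0, -0.006], [-0.001, -0.006, -1.0]]
wrist_force: [0.5, 0.1, 0.5]
finger_gap: 0.0
```

Run:
```python
from h import *
from plant import r
s=r.read_state();print(s['t'],s['eef_pos'],s['wrist_force'],np.abs(s['dq']).max())
t,_=r.camera('top');q,_=r.camera('side')
cv2.imwrite('pics/top9.png',cv2.resize(t[135:220,260:400,::-1],(784,476),interpolation=cv2.INTER_CUBIC))
cv2.imwrite('pics/side10.png',cv2.resize(q[130:265,240:365,::-1],(550,594),interpolation=cv2.INTER_CUBIC))
for n,i in(('top',t),('side',q)):
    b=np.load(f'pics/{n}0.npz')['p'];print(n,np.argwhere(np.abs(i.astype(int)-b).max(2)>40).shape)
```

```text
13.875 [ 0.34540993 -0.1540166   0.20544345] [0.49452495 0.13349496 0.50561687] 2.0220932334852413
top (25242, 2)
side (38248, 2)
```

View pics/top9.png

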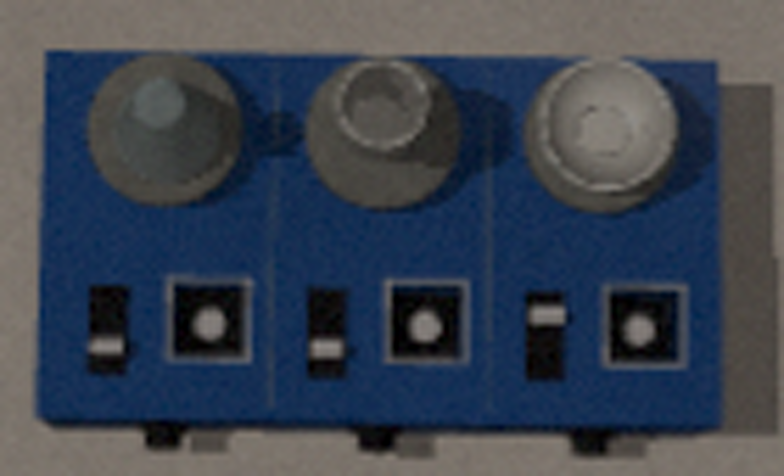

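View pics/side10.png

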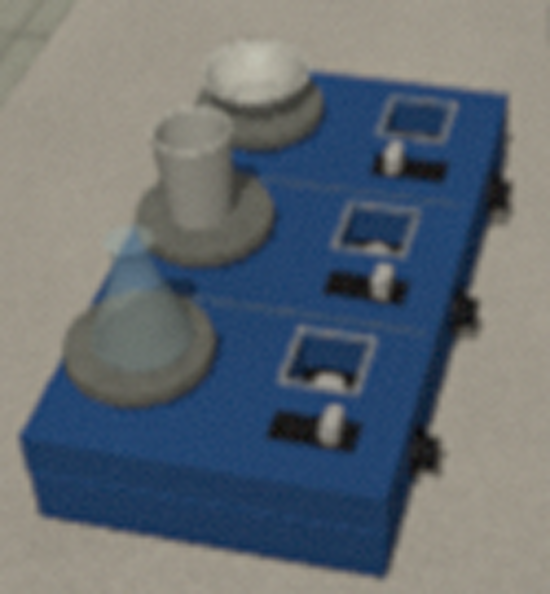

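Run:
```python
from h import *
from plant import r
T=r.calibration('top')
a=cv2.imread('pics/top9.png').astype(float).mean(2);b=cv2.imread('pics/c1.png').astype(float).mean(2)
for nm,i in(('before',b),('after',a)):
  for c in(107,326,546):
    pr=i[270:400,c-10:c+11].mean(1);bl=None
    lo,hi=pr[10:-10].min(),pr.max();th=(lo+hi)/2
    k=np.where(pr>th)[0]+270
    w=(pr-lo).clip(20)-20;cen=(w[10:115]*np.arange(280,385)).sum()/w[10:115].sum()
    k=k[(k>290)&(k<375)]
    f=lambda y,z:onz(T,[((c+.5)/5.6-.5+260,(y+.5)/5.6-.5+135)],z)[0,0].round(4)
    print(nm,c,'paddle rows',k.min(),k.max(),'x',f((k.min()+k.max())/2,.096))
f=lambda c,y,z:onz(T,[((c+.5)/5.6-.5+260,(y+.5)/5.6-.5+135)],z)[0,0].round(4)
print('track right',f(546,293,.081),f(546,380,.081))
```

```text
before 107 paddle rows 338 353 x 0.5386
before 326 paddle rows 340 357 x 0.5393
before 546 paddle rows 341 358 x 0.5413
after 107 paddle rows 338 353 x 0.5386
after 326 paddle rows 340 356 x 0.5397
after 546 paddle rows 306 323 x 0.5637
track right 0.5797 0.5235
```

The paddle is now 12.1 mm past the track centre and started 10.3 mm before it, so it is at the end of its 24 mm travel. The others haven't moved, and the robot is clear with about zero force. Handing in.

Run:
```python
from plant import r
s=r.read_state();print(s['t'],s['eef_pos'],s['wrist_force'])
print(r.hand_in())
```

```text
13.975 [ 0.34772009 -0.15465611  0.20541991] [-0.03923885 -0.33977255 -0.17099371]
the job is handed in; nothing more can be done
None
```

The job is done and handed in at 14.0 s. The dish stood on the right (-y) plate, so I worked on that station.

- **Reset key:** I pressed it to its stop with closed fingertips and held it there for about 2 s. Force was steady at 14–16 N and the height did not change. I then lifted straight out.
- **Slide switch:** I pushed the paddle towards the plate until it met the stop (about 13 N measured). It moved about 22 mm, and the top image puts it 12 mm past its track centre, which matches fully on.
- **Last checks:** In the last pictures the other two paddles measured the same as before. The keys, vessels and bank looked unchanged. I did not compare the collar and spatula again, but the arm stayed well away from them. The arm finished about 0.15 m in front of the bank, with wrist force near zero.

**Check that disagreed:** the reported TCP height plus the stated tip reach put the fingertip about 33 mm lower than it really was. Both cameras showed this, and the height at which the key met its stop confirmed it. I used the camera and contact heights instead.

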